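Open the dial-locked cash box

TASK

A small box of staples has been left on the lid of the locked cash box: lift it off and stand it, right way up, on the bare counter top. Turn the left dial to 6 and the right dial to 2 to free the lid, then swing the lid up by its pull to well past half open and leave it standing open, with the dials still on the code. Do not shift or knock over the pen pot, the gel bottle or the card terminal.

Things in the scene. Friction and masses are not known exactly. Their poses are not given: they have to be found in the camera images.
- cash_box: grey steel cash box, fixed, 200 x 200 x 75 mm high; origin at the centre of its underside, own x to its back (away from the robot at yaw 0), y to its left, z up. In front (own x -100 to -24 mm) a level deck, 75 mm up, with two dials; behind it the lid, hinged at the back (own x -23.5 to 96 mm, 198 mm wide, 6 mm thick, top 81 mm up), with a pull at its front and the staples box behind that
- dial_left (a joint): angle (rad) of the left dial, 0 with the white pointer straight to the box's front, growing anticlockwise from above; stops at +-1.75. White figures 1 to 7 stand on the deck round its front half, 30 degrees apart: 1 at its left (box +y), 4 in front, 7 at its right, so figure n is at (n - 4) * 0.5236. Light friction (0.06 N m), no detents, stays where it is left
- dial_right (a joint): angle (rad) of the right dial, same meaning as dial_left. Under each grip a metal cam disc (34 mm radius, one flat side, 7.5 to 12.5 mm above the deck) overlaps the lid's front edge and blocks it unless its flat faces the lid; it does so only within about 9 degrees of that dial's code figure
- dial_left_grip (a point): centre of the left dial's grip, on its vertical axis (box x -48, y +50 mm): an upright black bar 46 mm long (own x, white pointer at the -x end), 14 mm thick, 29 mm tall, from the cam disc 12 mm above the deck to 41 mm; centre 26.5 mm above the deck. At joint angle q the bar's yaw is the box's yaw + q
- dial_right_grip (a point): the same for the right dial (box x -48, y -50 mm)
- cash_lid (a joint): opening angle (rad) of the lid: 0 shut, 1.75 at its stop; half open is about 0.8. A stiff hinge: the lid stays at any angle (about 0.6 N m to lift it, some 6 N at the pull)
- lid_pull (a point): centre of the lid's T-shaped pull: a black barrel 22 mm in diameter, 36 mm long, lying along the box's y axis (its own y), 36 mm above the lid's underside, 97.5 mm in front of the hinge line, on the box's middle line; stem 14 mm thick below it. Pinched at its two flat ends it pivots between the fingers as the lid swings. Moves with the lid
- lid_hinge (a point): middle of the lid's hinge line, 75 mm above the counter; the line runs along the box's y axis; as the lid opens the pull goes up and then back about it
- staples_centre (a point): centre of the small cardboard box of staples, 40 (own x) x 62 (own y) x 28 mm high, loose, about 0.11 kg; z up. It may stand anywhere on the bare counter top: centre then 14 mm above the counter. The counter top begins 0.34 m in front of the robot base axis and ends 0.25 m to its left
- pen_pot: round pen pot with pens, 84 mm across, 147 mm high, loose, on the counter left of the cash box; origin at the centre of its underside
- gel_bottle: white pump bottle of hand gel, 76 (own x) x 62 mm, 170 mm high, loose, on the counter left of the cash box; origin at the centre of its underside
- pole (a point): a point, 200 mm above the counter, on the axis of the fixed upright pole (38 mm thick, 0.9 m high) at the counter's left edge; the arm starts to the left of it
- screen_left (a point): lower left corner of the fixed upright monitor panel behind the work, seen from the robot; the panel is about 15 mm thick and reaches from 80 to 390 mm above the counter
- screen_mid (a point): middle of the lower edge of the same panel, which runs straight on from the left corner through this point as far again to its right corner; the monitor's neck, 60 mm wide, stands here up to 60 mm nearer the robot than the panel
- card_terminal: card payment terminal lying on the counter to the right of the cash box, 173 (own x) x 80 x 43 mm, loose; origin at the centre of its underside
Mind the look-alikes: they are no part of the job. There is more than one size of the part that bears staples_centre; the job needs the smallest.

How it is judged:
By the outcome, as a careful person would: the job done as asked, in the order asked, and still so for the second after the job is handed in, with the robot touching nothing.
It also fails if it takes over 72 s, if anything falls off the work surface, if the arm or the gripper's body presses on something with over 40 N, if the wrist force passes 120 N, or if a joint passes its speed limit or range.

ROBOT

A 7-joint arm with a two-finger parallel gripper is mounted at the origin on a cart in front of the work surface, level with it; the furniture and walls round the work are solid. World frame = base frame: x ahead of the robot, y to its left, z up, the work surface at z = 0. Lengths are in m, angles in rad, forces in N, time in s.
With the tool pointing down it reaches from about 0.4 to 0.875 m from the base axis. Payload 19.3 kg.
Tool frame: the origin (TCP) lies between the finger pads; the fingertips stand 17 mm ahead of it and the grasp point (between the pads) lies 2 mm behind it (bot.tips_ahead is the z of the fingertips in the tool frame, in m); z points along the fingers, y is the direction in which the jaws open and shut (so a half turn about z gives the same grasp; the last joint's range is limited). The gripper opens to 85 mm and grips with 20 to 120 N. Pads are 22 mm wide; open, the fingers measure 114 mm over their backs; the gripper's body (76 mm by 85 mm) begins 54 mm behind the grasp point. The pads swing forward as they close: fully open they stand 13 mm farther back than shut.
Start: joints at [-1.346, 0.521, -0.036, 1.599, 0.021, 1.021, -0.113], TCP at [0.182, 0.598, 0.248] pointing down, gripper open.
Joint ranges: [-2.91, 2.91], [-0.3, 2.13], [-1.5, 1.42], [0.17, 2.43], [-1.26, 4.41], [0.16, 1.93], [-2.52, 2.52]. Speed limits (rad/s): [1.89, 1.89, 2.39, 2.39, 3.01, 3.01, 3.01].

INTERFACE

Orientations are given as [roll, pitch, yaw] about the fixed x, y, z axes, in that order (R = Rz(yaw) Ry(pitch) Rx(roll)).
In Python, from workcell import telemetry, cams, job, bot gives the robot as it stands.
- The arm moves only by the tool arm_command, never from a script. Its argument "deltas" is a list of rows, each a list of 7 numbers: the opening, from -1 (shut) to 1 (fully open), so that 0 is half open, then the shift along the tool's x, y, z normalised to -1 to 1, where 1 is 150 mm, then the turn, a rotation vector about the tool's x, y, z normalised to -1 to 1, where 1 is 45 degrees. In form: [[hand, tx, ty, tz, rx, ry, rz], ...]. A call has 1 to 8 rows; each row is the pose to reach, as a shift and turn from the pose commanded when the call began, along the tool's axes at that moment; what a row does not reach only later rows make up. A row lasts 1/8 s, in which the tool goes at most 62.5 mm and 10.7 degrees, less where a joint would pass 70% of its speed; a pose out of reach is approached as far as the arm can. A call with a number of a shift or a turn outside -1 to 1 is refused whole. A call with a gripper value outside its range is refused whole. The fingers move at their own pace and stop on an object; "newtons" is the grip in N (left out, the last holds). Time passes only in rows, so rows that repeat a pose let the fingers close. It gives the time, the measured TCP pose, the force and the opening at its end, in the units of the state.
- telemetry.observe(): the state, without advancing time (a new reading comes with each control period).
- cams.grab_frame(name): name is "side" or "top"; returns the picture (480x640x3 uint8, blue, green, red); there is no depth.
- cams.get_calibration(name): a dict with "fx", "fy", "cx", "cy" (pixels), "R" (3x3) and "t" (3): a world point X has camera coordinates R X + t. Camera axes: x right, y down, z forward; pixel columns grow to the right and rows downward; lengths in m; the calibration is good to about 2 mm. A picture is of the moment at which its call begins. get_calibration takes no time and is no camera call.
- job.job_done(): hands the job in, once; it reports no verdict.
The state is a dict: "clock": time; "qpos": joint angles; "qd": joint speeds; "joint_efforts": joint torques, N m; "position": TCP position; "tool_rot": TCP orientation; "force": force on the tool from outside, world axes, zero at the start; "moment": the same for the moment, N m; "grip_width": finger opening in m.
Only numpy, scipy, OpenCV 4.12 (cv2) and the standard library are available. Lean on these libraries where they do the work, as an engineer would, in place of code of your own. Each camera call takes 0.05 s, during which the arm holds its last target.

## Working session

There is one attempt and no reset: what is moved stays moved. The work goes in short steps, Python scripts to look and compute and a tool call to move; the robot and the scene stay as the last step left them, time stands still between calls to the robot, and variables do not carry over. Pictures are saved under pics/ and viewed, and the job is handed in when it is done.

Besides the shell and the picture viewer there is one more tool, called after "Request:" as name(argument=value, ...) on one line, values as JSON. arm_command: Moves the arm, as the interface text tells. Its arguments: {"type":"object","properties":{"deltas":{"type":"array","items":{"type":"array","items":{"type":"number"}}},"newtons":{"type":"number"}},"required":["deltas"]}

```bash
ls; mkdir -p pics
python3 - <<'E'
from workcell import telemetry, cams, job, bot
import cv2,numpy as np
print(telemetry.observe()); print([a for a in dir(bot) if a[0]!='_'], bot.tips_ahead)
for n in("side","top"):
    cv2.imwrite(f"pics/{n}0.png",cams.grab_frame(n)); c=cams.get_calibration(n); print(n,c); print(-np.array(c['R']).T@np.array(c['t']))
E
```

```text
pics
{'clock': 0.0, 'qpos': array([-1.34622587,  0.52203707, -0.03632697,  1.60000103,  0.02123166,
        1.02111735, -0.11280325]), 'qd': array([-0.00066359,  0.00059241,  0.00035777, -0.00075331,  0.00041233,
       -0.00152468,  0.00095559]), 'joint_efforts': array([ 5.66239905e-04, -9.27106977e+01,  1.97969735e+00, -3.69940495e+01,
        1.78325531e-02,  8.03775445e-03, -4.62528618e-06]), 'position': array([0.18152409, 0.59772018, 0.24771387]), 'tool_rot': array([-3.14042098e+00,  1.11892454e-04,  2.84682509e+00]), 'force': array([-0.65423031,  0.25305724,  0.54892629]), 'moment': array([ 0.0325733 , -0.03612705,  0.01977731]), 'grip_width': 0.08560630188707029}
['IKError', 'tips_ahead'] 0.017
side {'fx': 526.4174676801533, 'fy': 526.4174676801533, 'cx': 317.8479286071606, 'cy': 246.1119242485721, 'R': array([[ 0.98334668, -0.18165831, -0.00543788],
       [-0.12335875, -0.6451908 , -0.75399698],
       [ 0.13346135,  0.74211123, -0.65685538]]), 't': array([-0.56211778,  0.06105452,  1.49365983])}
[ 0.36094241 -1.1711833   1.02409668]
top {'fx': 528.7005888456458, 'fy': 528.7005888456458, 'cx': 314.9738444790409, 'cy': 234.70496639225817, 'R': array([[-0.01216868, -0.99976085,  0.01817065],
       [-0.9873768 ,  0.00914403, -0.15812478],
       [ 0.15792081, -0.01986545, -0.98725193]]), 't': array([-0.16145369,  0.5612571 ,  1.33867982])}
[ 0.34080216 -0.13995375  1.41329662]
```

View pics/side0.png

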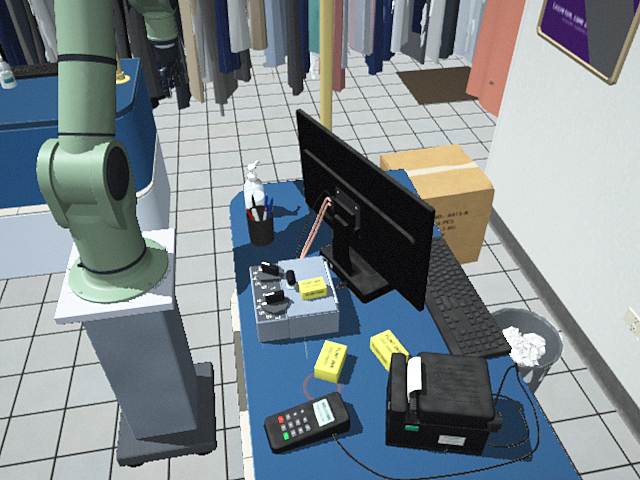

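View pics/top0.png

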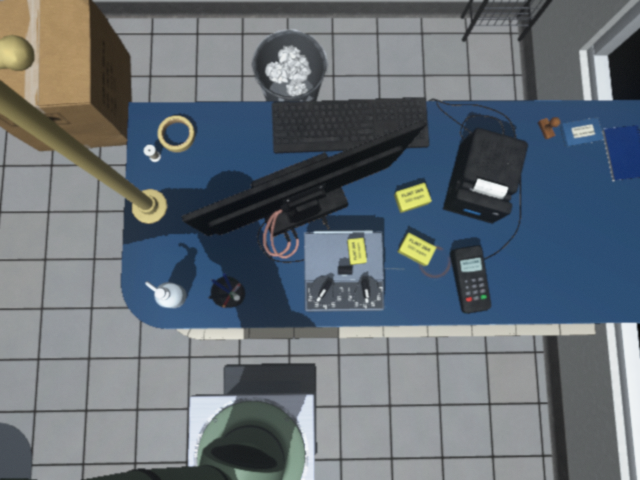

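Run:
```python
import cv2
a=cv2.imread('pics/top0.png')[170:330,240:400]; cv2.imwrite('pics/topc.png',cv2.resize(a,(800,600) and None,fx=3.75,fy=3.75,interpolation=cv2.INTER_CUBIC) if 0 else cv2.resize(a,None,fx=3.75,fy=3.75,interpolation=cv2.INTER_CUBIC))
a=cv2.imread('pics/side0.png')[240:360,235:355]; cv2.imwrite('pics/sidec.png',cv2.resize(a,None,fx=5,fy=5,interpolation=cv2.INTER_CUBIC))
```

```text
(no output)
```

View pics/topc.png

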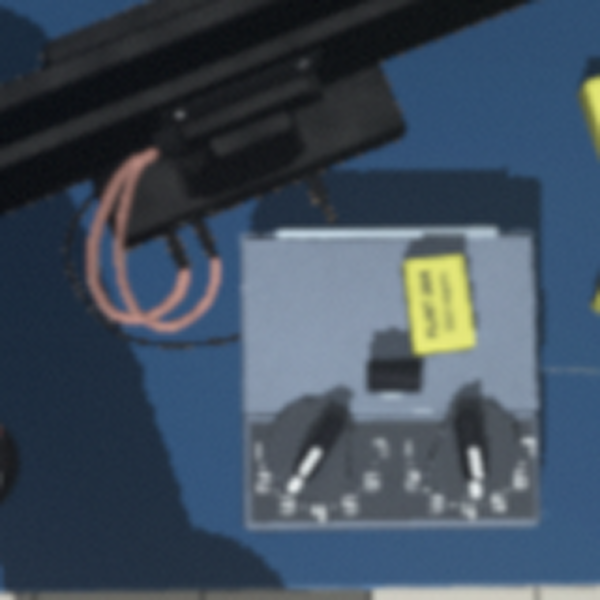

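View pics/sidec.png

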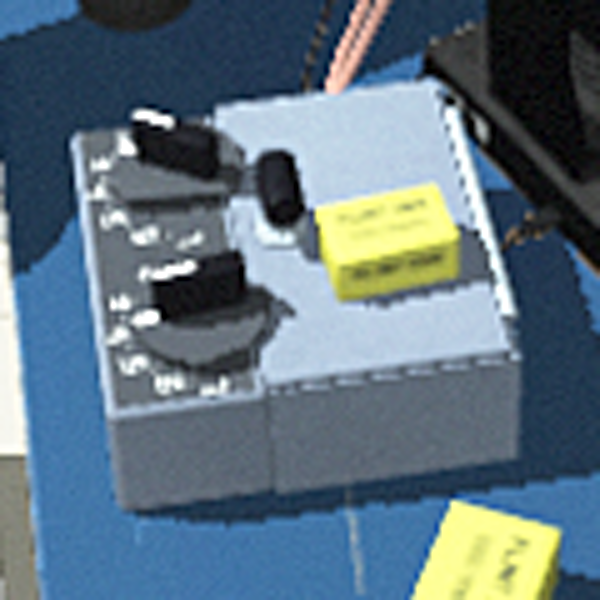

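```bash
cat > h.py <<'E'
import numpy as np
from workcell import cams
C={n:cams.get_calibration(n) for n in("side","top")}
def proj(n,X):
    c=C[n];p=np.asarray(X)@np.array(c['R']).T+c['t'];return np.stack([c['fx']*p[...,0]/p[...,2]+c['cx'],c['fy']*p[...,1]/p[...,2]+c['cy']],-1)
def back(n,uv,z):
    c=C[n];R=np.array(c['R']);o=-R.T@c['t'];d=R.T@np.array([(uv[0]-c['cx'])/c['fx'],(uv[1]-c['cy'])/c['fy'],1]);return o+d*(z-o[2])/d[2]
def tri(us,ut):
    A=[];b=[]
    for n,uv in(("side",us),("top",ut)):
        c=C[n];R=np.array(c['R']);o=-R.T@c['t'];d=R.T@np.array([(uv[0]-c['cx'])/c['fx'],(uv[1]-c['cy'])/c['fy'],1]);d/=np.linalg.norm(d)
        P=np.eye(3)-np.outer(d,d);A.append(P);b.append(P@o)
    return np.linalg.lstsq(np.vstack(A),np.hstack(b),rcond=None)[0]
T=lambda u,v:(240+u/3.75-.37,170+v/3.75-.37)
S=lambda u,v:(235+u/5-.4,240+v/5-.4)
E
python3 - <<'E'
from h import *
from scipy.optimize import least_squares
obs=[("top",T(247,525),(-.1,.1,.075)),("top",T(538,523),(-.1,-.1,.075)),("top",T(242,237),(.096,.099,.081)),("top",T(532,233),(.096,-.099,.081)),
("side",S(72,133),(-.1,.1,.075)),("side",S(112,413),(-.1,-.1,.075)),("side",S(122,508),(-.1,-.1,0)),("side",S(518,352),(.096,-.099,.081)),("side",S(438,82),(.096,.099,.081))]
def W(p,l):
    c,s=np.cos(p[2]),np.sin(p[2]);return np.array([p[0]+c*l[0]-s*l[1],p[1]+s*l[0]+c*l[1],l[2]])
f=lambda p:np.concatenate([proj(n,W(p,l))-u for n,u,l in obs])
for o in(obs,obs[:4],obs[4:]):
    r=least_squares(lambda p:np.concatenate([proj(n,W(p,l))-u for n,u,l in o]),[.5,0,0]);print(r.x);print(r.fun.reshape(-1,2).round(1).tolist())
p=least_squares(f,[.5,0,0]).x
print("hinge?",W(p,(.096,0,.075)),"pull",W(p,(-.0015,0,.111)))
for y in(.05,-.05): print("grip",W(p,(-.048,y,.1015)))
q=[back("top",T(*u),.109) for u in((404,260),(466,253),(476,347),(414,355))]
c=np.mean(q,0);print("staples",c,np.linalg.norm(q[0]-q[1]),np.linalg.norm(q[1]-q[2]),np.arctan2(*(q[0]-q[3])[[1,0]]))
# top crop pointer: tip and centre top z=.116
for y,t in((.05,(292,488)),(-.05,(476,492))):
    g=W(p,(-.048,y,.116));w=back("top",T(*t),.116)-g;a=np.arctan2(-w[1],-w[0])-p[2];print("dial",a,np.linalg.norm(w),4+a/.5236)
print("pole",tri((326,130),(150,206)))
print("pot",back("top",(228,291),.147),back("side",(261,240),0),"gel",back("top",(170,296),.1))
print("term",back("top",(472,278),.043))
E
```

```text
[ 0.46308194 -0.23974649 -0.00176199]
[[-0.5, 0.7], [1.5, 0.4], [0.7, -0.1], [0.7, 0.4], [0.7, -1.2], [-0.2, -0.2], [0.3, 1.0], [-0.1, -1.5], [0.5, -1.7]]
[ 4.64003578e-01 -2.38275643e-01  1.74557541e-04]
[[-1.0, 0.4], [1.0, -0.0], [0.0, -0.4], [0.0, -0.0]]
[ 0.46234894 -0.24194825 -0.00432664]
[[0.5, -0.7], [-0.6, 0.5], [-0.1, 1.6], [-0.3, -0.7], [0.5, -1.1]]
hinge? [ 0.5590818  -0.23991564  0.075     ] pull [ 0.46158195 -0.23974385  0.111     ]
grip [ 0.41517012 -0.18966199  0.1015    ]
grip [ 0.41499392 -0.28966184  0.1015    ]
staples [ 0.50842591 -0.27029916  0.109     ] 0.04173514409565685 0.06322144170954934 0.08207939927876039
dial -0.6127318956136497 0.03366323964795667 2.8297710167806533
dial 0.012888129635795638 0.03129525456861877 4.024614456905645
pole [0.61451897 0.20179051 0.2572274 ]
pot [0.40969319 0.04309024 0.147     ] [0.40633665 0.04540077 0.        ] gel [0.4016033  0.19187305 0.1       ]
term [ 0.44197734 -0.57529746  0.043     ]
```

Run:
```python
import cv2
a=cv2.imread('pics/top0.png')[130:330,110:380]; cv2.imwrite('pics/topd.png',cv2.resize(a,None,fx=2.96,fy=2.96,interpolation=cv2.INTER_CUBIC))
a=cv2.imread('pics/side0.png')[90:320,220:450]; cv2.imwrite('pics/sided.png',cv2.resize(a,None,fx=2.6,fy=2.6,interpolation=cv2.INTER_CUBIC))
```

```text
(no output)
```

View pics/topd.png

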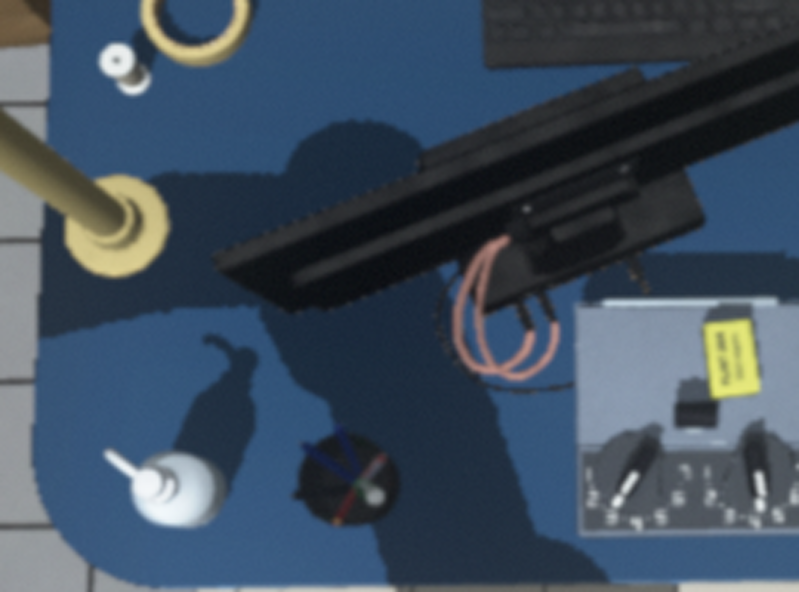

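View pics/sided.png

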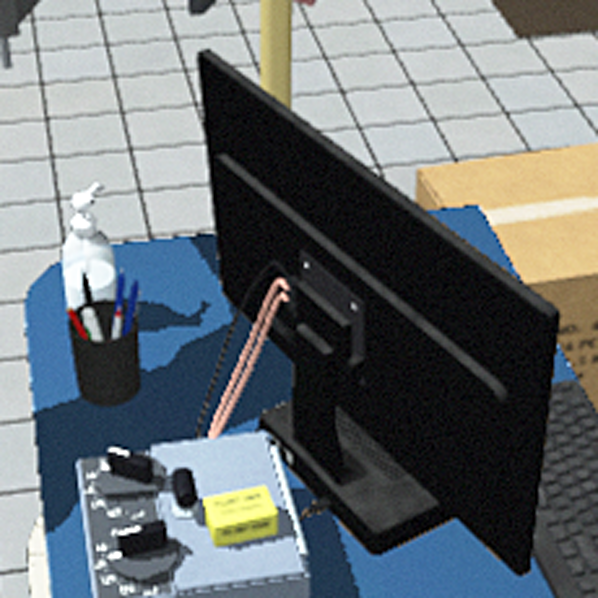

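```bash
cat >> h.py <<'E'
from scipy.spatial.transform import Rotation as Rn
from workcell import telemetry
def mv(*tg):
    """targets (x,y,z,yaw[,pitch tilt]) -> deltas from current measured pose"""
    s=telemetry.observe();p=s['position'];R=Rn.from_euler('xyz',s['tool_rot'])
    print("now",p.round(4),s['tool_rot'].round(3),"q",s['qpos'].round(2),"F",s['force'].round(1),"w",round(s['grip_width'],4),"t",round(s['clock'],2))
    for t in tg:
        d=R.inv().apply(np.array(t[:3])-p)/.15
        Rt=Rn.from_euler('z',t[3])*Rn.from_euler('y',t[4] if len(t)>4 else 0)*Rn.from_euler('x',np.pi)
        if len(t)>5: Rt=Rn.from_euler('y',t[5])*Rt
        r=(R.inv()*Rt).as_rotvec()/(np.pi/4)
        print(t,d.round(3).tolist(),r.round(3).tolist())
E
python3 - <<'E'
from h import *
a=back("side",(220+235/2.6,90+298/2.6),.08);b=back("side",(220+527/2.6,90+572/2.6),.08)
print("panel low L,R",a,b)
print("panel top L,R", back("side",(220+200/2.6,90+52/2.6),.39),back("side",(220+556/2.6,90+312/2.6),.39), back("top",(188,226),.39), back("top",(424,127),.39),back("top",(208,234),.39))
print("yellow2 top corners",[back("top",u,.035).round(3).tolist() for u in((410,228),(437,246),(426,265),(399,250))])
print("terminal",[back("top",u,.043).round(3).tolist() for u in((453,250),(482,246),(491,305),(463,311))])
print("cable ring",back("top",(432,273),0))
mv((.15,.45,.32,2.1),(.35,.3,.32,1.5))
E
```

```text
panel low L,R [0.56521209 0.0861738  0.08      ] [ 0.75692337 -0.38054409  0.08      ]
panel top L,R [0.53436681 0.08710328 0.39      ] [ 0.73597293 -0.39066289  0.39      ] [0.52404163 0.08776432 0.39      ] [ 0.72434656 -0.38509755  0.39      ] [0.50781903 0.04845206 0.39      ]
yellow2 top corners [[0.577, -0.42, 0.035], [0.528, -0.49, 0.035], [0.478, -0.458, 0.035], [0.518, -0.389, 0.035]]
terminal [[0.516, -0.529, 0.043], [0.526, -0.607, 0.043], [0.372, -0.621, 0.043], [0.357, -0.547, 0.043]]
cable ring [ 0.45974056 -0.48166404  0.        ]
now [0.1815 0.5978 0.2478] [-3.141  0.     2.847] q [-1.35  0.52 -0.04  1.6   0.02  1.02 -0.11] F [-0.2  0.4  0.3] w 0.0853 t 0.1
(0.15, 0.45, 0.32, 2.1) [-0.085, -1.004, -0.48] [-0.001, 0.001, 0.951]
(0.35, 0.3, 0.32, 1.5) [-1.651, -1.574, -0.48] [-0.001, 0.001, 1.715]
```

Request:
arm_command(deltas=[[1,-0.05,-0.3,-0.2,0,0,0.2],[1,-0.08,-0.6,-0.4,0,0,0.4],[1,-0.08,-0.9,-0.48,0,0,0.6],[1,-0.08,-0.95,-0.48,0,0,0.8],[1,-0.08,-0.95,-0.48,0,0,0.95],[1,-0.08,-0.95,-0.48,0,0,0.95]])

```text
clock: 0.85
position: [0.1515, 0.4581, 0.3203]
tool_rot: [-3.142, 0.0, 2.101]
force: [0.1, 1.1, -0.4]
grip_width: 0.0852
```

Run:
```python
from h import *
mv((.26,.38,.33,1.8),(.36,.26,.33,1.5),(.42,.1,.33,1.0))
```

```text
now [0.1515 0.4581 0.3203] [-3.142  0.     2.101] q [-1.46  0.21  0.1   1.87 -0.02  1.05 -0.82] F [ 0.1  1.1 -0.4] w 0.0852 t 0.85
(0.26, 0.38, 0.33, 1.8) [-0.815, 0.36, -0.065] [-0.0, 0.0, 0.384]
(0.36, 0.26, 0.33, 1.5) [-1.842, 0.53, -0.065] [-0.0, 0.0, 0.766]
(0.42, 0.1, 0.33, 1.0) [-2.965, 0.335, -0.065] [-0.0, 0.0, 1.402]
```

Request:
arm_command(deltas=[[1,-0.4,0.18,-0.05,0,0,0.2],[1,-0.8,0.36,-0.065,0,0,0.38],[1,-0.98,0.4,-0.065,0,0,0.45],[1,-1.0,0.4,-0.065,0,0,0.45]])

```text
clock: 1.35
position: [0.2808, 0.3576, 0.33]
tool_rot: [3.141, 0.0, 1.746]
force: [-0.0, 1.0, 0.3]
grip_width: 0.0854
```

Run:
```python
from h import *
mv((.36,.24,.33,1.4),(.42,.1,.33,1.0),(.43,-.05,.33,.8))
```

```text
now [0.2808 0.3576 0.33  ] [3.141 0.    1.746] q [-1.26  0.16  0.26  1.93 -0.04  1.06 -0.81] F [-0.   1.   0.3] w 0.0854 t 1.35
(0.36, 0.24, 0.33, 1.4) [-0.864, 0.383, 0.001] [0.0, 0.0, 0.441]
(0.42, 0.1, 0.33, 1.0) [-1.853, 0.614, 0.001] [0.0, 0.0, 0.95]
(0.43, -0.05, 0.33, 0.8) [-2.849, 0.505, 0.001] [0.0, 0.0, 1.205]
```

Request:
arm_command(deltas=[[1,-0.35,0.17,0,0,0,0.2],[1,-0.7,0.33,0,0,0,0.4],[1,-0.86,0.38,0,0,0,0.44],[1,-1.0,0.41,0,0,0,0.55],[1,-1.0,0.41,0,0,0,0.55]])

```text
clock: 1.98
position: [0.3661, 0.2221, 0.33]
tool_rot: [-3.141, 0.0, 1.317]
force: [-0.1, 0.7, 0.7]
grip_width: 0.0853
```

Run:
```python
from h import *
mv((.42,.1,.33,1.0),(.43,-.05,.33,.8),(.45,-.15,.33,.5))
```

```text
now [0.3661 0.2221 0.33  ] [-3.141  0.     1.317] q [-1.08  0.11  0.43  1.99 -0.05  1.05 -0.87] F [-0.1  0.7  0.7] w 0.0853 t 1.98
(0.42, 0.1, 0.33, 1.0) [-0.698, 0.552, 0.0] [-0.0, 0.0, 0.404]
(0.43, -0.05, 0.33, 0.8) [-1.649, 0.868, 0.0] [-0.0, 0.0, 0.658]
(0.45, -0.15, 0.33, 0.5) [-2.261, 1.164, 0.0] [-0.0, 0.0, 1.04]
```

Request:
arm_command(deltas=[[1,-0.3,0.2,0,0,0,0.2],[1,-0.6,0.4,0,0,0,0.4],[1,-0.9,0.55,0,0,0,0.5],[1,-1.0,0.6,0,0,0,0.6],[1,-1.0,0.6,0,0,0,0.6]])

```text
clock: 2.6
position: [0.4154, 0.055, 0.33]
tool_rot: [-3.142, 0.0, 0.845]
force: [-0.0, 0.9, 0.4]
grip_width: 0.0853
```

Run:
```python
from h import *
import cv2
mv((.43,-.05,.33,.8),(.45,-.13,.3,.5),(.5,-.24,.25,.3))
for n in("side","top"): cv2.imwrite(f"pics/{n}1.png",cams.grab_frame(n))
```

```text
now [0.4154 0.055  0.33  ] [-3.142  0.     0.845] q [-0.86  0.09  0.64  2.02 -0.06  1.05 -0.91] F [-0.   0.9  0.4] w 0.0853 t 2.6
(0.43, -0.05, 0.33, 0.8) [-0.459, 0.537, 0.0] [-0.0, 0.0, 0.058]
(0.45, -0.13, 0.3, 0.5) [-0.77, 0.991, 0.2] [-0.0, 0.0, 0.44]
(0.5, -0.24, 0.25, 0.3) [-1.097, 1.727, 0.533] [-0.0, 0.0, 0.694]
```

View pics/side1.png

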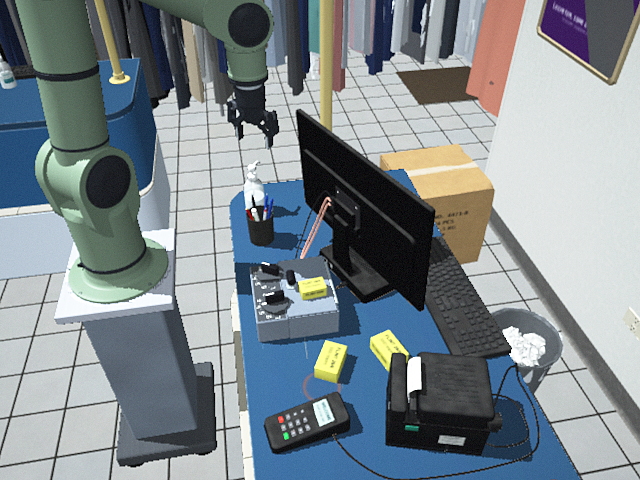

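View pics/top1.png

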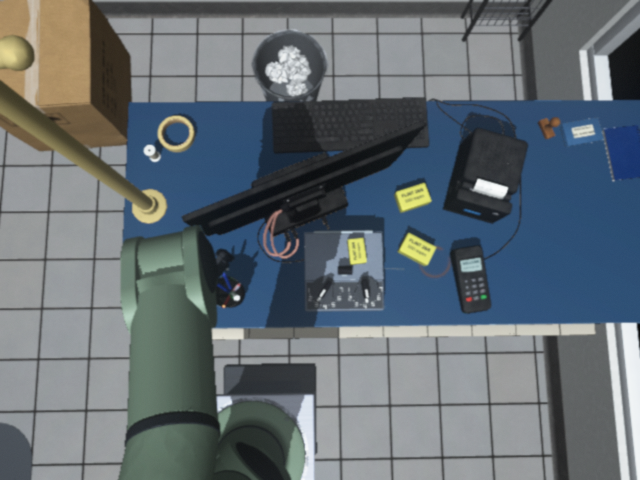

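Request:
arm_command(deltas=[[1,-0.22,0.27,0,0,0,0.1],[1,-0.45,0.53,0,0,0,0.2],[1,-0.6,0.75,0.1,0,0,0.3],[1,-0.77,0.97,0.2,0,0,0.44],[1,-0.77,0.97,0.2,0,0,0.44]])

```text
clock: 3.32
position: [0.4474, -0.1295, 0.299]
tool_rot: [3.141, 0.002, 0.497]
force: [-0.5, 0.2, 0.3]
grip_width: 0.0857
```

Run:
```python
from h import *
mv((.47,-.2,.26,.3),(.508,-.27,.2,.082))
```

```text
now [ 0.4474 -0.1295  0.299 ] [3.141e+00 2.000e-03 4.970e-01] q [-0.5   0.27  0.81  1.97 -0.23  1.   -0.66] F [-0.5  0.2  0.3] w 0.0857 t 3.33
(0.47, -0.2, 0.26, 0.3) [-0.091, 0.485, 0.26] [0.001, 0.003, 0.251]
(0.508, -0.27, 0.2, 0.082) [-0.09, 1.016, 0.661] [0.001, 0.003, 0.528]
```

Request:
arm_command(deltas=[[1,-0.09,0.3,0.15,0,0,0.15],[1,-0.09,0.6,0.35,0,0,0.3],[1,-0.09,0.9,0.55,0,0,0.45],[1,-0.09,1.0,0.66,0,0,0.53],[1,-0.09,1.0,0.66,0,0,0.53]])

```text
clock: 3.95
position: [0.5075, -0.2655, 0.1997]
tool_rot: [-3.141, 0.002, 0.085]
force: [-0.4, -0.1, 0.5]
grip_width: 0.0854
```

Run:
```python
from h import *
q=[back("side",S(*u),.109) for u in((317,208),(438,184),(460,232),(336,258))]
print(np.mean(q,0),np.linalg.norm(q[0]-q[1]),np.linalg.norm(q[1]-q[2]),np.arctan2(*(q[1]-q[2])[[0,1]]))
mv((.508,-.270,.13,.082),(.508,-.270,.102,.082))
```

```text
[ 0.50788484 -0.27215752  0.109     ] 0.061860050246199456 0.035043479201029085 -0.12171015803065156
now [ 0.5075 -0.2655  0.1997] [-3.141e+00  2.000e-03  8.500e-02] q [-0.14  0.63  0.77  1.81 -0.54  0.93 -0.61] F [-0.4 -0.1  0.5] w 0.0854 t 3.95
(0.508, -0.27, 0.13, 0.082) [0.002, 0.031, 0.465] [-0.001, 0.003, 0.004]
(0.508, -0.27, 0.102, 0.082) [0.002, 0.031, 0.651] [-0.001, 0.003, 0.004]
```

Request:
arm_command(deltas=[[1,0,0.03,0.25,0,0,0],[1,0,0.03,0.45,0,0,0],[1,0,0.03,0.58,0,0,0],[1,0,0.03,0.64,0,0,0],[1,0,0.03,0.64,0,0,0]])

```text
clock: 4.58
position: [0.5078, -0.271, 0.1054]
tool_rot: [-3.142, -0.0, 0.083]
force: [-0.1, 0.8, -0.3]
grip_width: 0.0855
```

Request:
arm_command(deltas=[[-0.3,0,0,0,0,0,0],[-0.3,0,0,0,0,0,0],[-0.3,0,0,0,0,0,0],[-0.3,0,0,0,0,0,0],[-0.3,0,0,0,0,0,0],[-0.3,0,0,0,0,0,0]], newtons=25)

```text
clock: 5.32
position: [0.5077, -0.2715, 0.1056]
tool_rot: [3.141, -0.001, 0.082]
force: [-0.2, 1.6, 6.9]
grip_width: 0.0397
```

Request:
arm_command(deltas=[[-0.3,0,0,-0.1,0,0,0],[-0.3,0,0,-0.35,0,0,0],[-0.3,0,0,-0.6,0,0,0],[-0.3,0,0,-0.8,0,0,0],[-0.3,0,0,-0.8,0,0,0]])

```text
clock: 5.95
position: [0.5081, -0.2719, 0.2278]
tool_rot: [3.14, -0.003, 0.082]
force: [-0.1, -0.0, -0.6]
grip_width: 0.0395
```

Run:
```python
from h import *
import cv2
a=cams.grab_frame("side");cv2.imwrite("pics/side2.png",cv2.resize(a[150:400,200:450],None,fx=2.4,fy=2.4))
mv((.41,-.42,.2,-.2),(.41,-.42,.06,-.2))
```

```text
now [ 0.5077 -0.2714  0.2263] [ 3.141e+00 -2.000e-03  8.200e-02] q [-0.15  0.6   0.8   1.79 -0.51  0.98 -0.62] F [-0.1 -0.7 -1. ] w 0.0397 t 6.0
(0.41, -0.42, 0.2, -0.2) [-0.731, 0.934, 0.174] [0.0, -0.002, 0.359]
(0.41, -0.42, 0.06, -0.2) [-0.733, 0.933, 1.108] [0.0, -0.002, 0.359]
```

View pics/side2.png

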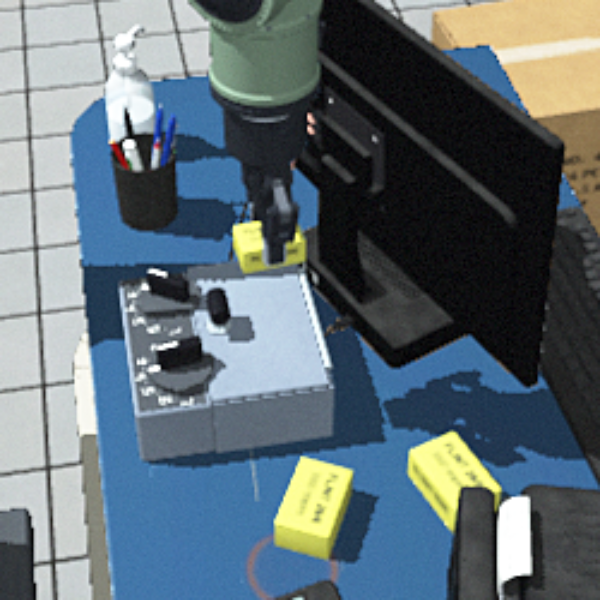

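Request:
arm_command(deltas=[[-0.3,-0.2,0.25,0,0,0,0.1],[-0.3,-0.4,0.5,0,0,0,0.2],[-0.3,-0.6,0.75,0.1,0,0,0.3],[-0.3,-0.75,0.93,0.2,0,0,0.36],[-0.3,-0.75,0.93,0.5,0,0,0.36],[-0.3,-0.75,0.93,0.8,0,0,0.36],[-0.3,-0.75,0.93,1.0,0,0,0.36],[-0.3,-0.75,0.93,1.0,0,0,0.36]])

```text
clock: 7.0
position: [0.4056, -0.4188, 0.0731]
tool_rot: [-3.14, 0.004, -0.201]
force: [-0.6, -0.2, 0.3]
grip_width: 0.0397
```

Run:
```python
from h import *
mv((.408,-.42,.0255,-.2))
```

```text
now [ 0.4056 -0.4188  0.0731] [-3.14   0.004 -0.201] q [ 0.26  0.82  0.67  1.86 -0.74  0.73 -0.42] F [-0.6 -0.2  0.3] w 0.0397 t 7.0
(0.408, -0.42, 0.0255, -0.2) [0.019, 0.005, 0.318] [-0.002, 0.005, -0.001]
```

Request:
arm_command(deltas=[[-0.3,0,0,0.15,0,0,0],[-0.3,0,0,0.26,0,0,0],[-0.3,0,0,0.3,0,0,0],[-0.3,0,0,0.32,0,0,0],[-0.3,0,0,0.32,0,0,0]])

```text
clock: 7.62
position: [0.4069, -0.4198, 0.0274]
tool_rot: [3.141, -0.0, -0.201]
force: [0.4, -0.1, -1.2]
grip_width: 0.0392
```

Request:
arm_command(deltas=[[-0.3,0,0,0.015,0,0,0],[-0.3,0,0,0.02,0,0,0],[-0.3,0,0,0.02,0,0,0]])

```text
clock: 8.0
position: [0.407, -0.4197, 0.0247]
tool_rot: [-3.142, -0.001, -0.201]
force: [-0.6, 2.1, 10.3]
grip_width: 0.0395
```

Contact. Release gently (fingers swing back as they open) and rise.

Request:
arm_command(deltas=[[0.3,0,0,0,0,0,0],[0.3,0,0,0,0,0,0],[0.3,0,0,0,0,0,0],[0.3,0,0,-0.3,0,0,0],[0.3,0,0,-0.65,0,0,0],[0.3,0,0,-1,0,0,0],[0.3,0,0,-1,0,0,0]])

```text
clock: 8.88
position: [0.4077, -0.4208, 0.1775]
tool_rot: [3.139, -0.005, -0.201]
force: [0.3, -0.5, -0.8]
grip_width: 0.0555
```

Run:
```python
from h import *
import cv2
a=cams.grab_frame("side");cv2.imwrite("pics/side3.png",cv2.resize(a[200:450,200:450],None,fx=2.4,fy=2.4))
mv((.39,-.33,.22,-.4),(.415,-.19,.2,-.613),(.415,-.19,.111,-.613))
```

```text
now [ 0.4074 -0.4199  0.1754] [ 3.141e+00 -2.000e-03 -2.000e-01] q [ 0.18  0.7   0.8   1.81 -0.62  0.91 -0.51] F [ 1.  -0.4 -1.3] w 0.0557 t 8.93
(0.39, -0.33, 0.22, -0.4) [-0.232, -0.564, -0.298] [0.001, -0.003, 0.254]
(0.415, -0.19, 0.2, -0.613) [-0.255, -1.512, -0.166] [0.0, -0.003, 0.526]
(0.415, -0.19, 0.111, -0.613) [-0.256, -1.512, 0.428] [0.0, -0.003, 0.526]
```

View pics/side3.png

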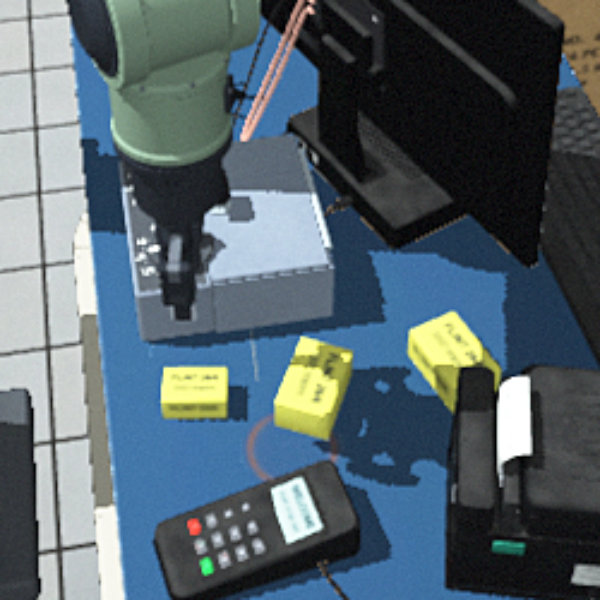

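Run:
```python
from h import *
mv((.415,-.2897,.19,.01),(.415,-.2897,.111,.01))
```

```text
now [ 0.4074 -0.4199  0.1754] [ 3.141e+00 -2.000e-03 -2.000e-01] q [ 0.18  0.7   0.8   1.81 -0.62  0.91 -0.51] F [ 1.  -0.4 -1.3] w 0.0557 t 8.93
(0.415, -0.2897, 0.19, 0.01) [-0.123, -0.861, -0.098] [0.001, -0.003, -0.268]
(0.415, -0.2897, 0.111, 0.01) [-0.124, -0.861, 0.428] [0.001, -0.003, -0.268]
```

Request:
arm_command(deltas=[[0,-0.03,-0.2,-0.1,0,0,-0.1],[0,-0.06,-0.5,-0.1,0,0,-0.2],[0,-0.1,-0.75,-0.1,0,0,-0.27],[0,-0.124,-0.861,-0.1,0,0,-0.27],[0,-0.124,-0.861,-0.1,0,0,-0.27],[0,-0.124,-0.861,0.1,0,0,-0.27],[0,-0.124,-0.861,0.1,0,0,-0.27]])

```text
clock: 9.8
position: [0.4132, -0.2896, 0.1576]
tool_rot: [-3.141, 0.003, 0.01]
force: [-0.8, -0.2, 0.8]
grip_width: 0.0426
```

Run:
```python
from h import *
import cv2
mv((.415,-.2897,.111,.01))
a=cams.grab_frame("side");cv2.imwrite("pics/side4.png",cv2.resize(a[220:360,220:360],None,fx=4.2,fy=4.2,interpolation=cv2.INTER_CUBIC))
```

```text
now [ 0.4132 -0.2896  0.1576] [-3.141e+00  3.000e-03  1.000e-02] q [-0.05  0.59  0.76  2.02 -0.59  0.76 -0.49] F [-0.8 -0.2  0.8] w 0.0426 t 9.8
(0.415, -0.2897, 0.111, 0.01) [0.013, 0.001, 0.311] [-0.001, 0.004, 0.0]
```

View pics/side4.png

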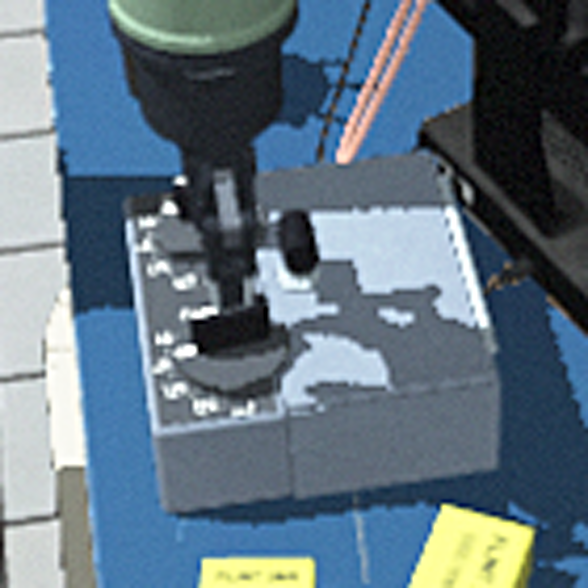

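Request:
arm_command(deltas=[[0,0.01,0,0.15,0,0,0],[0,0.01,0,0.25,0,0,0],[0,0.01,0,0.31,0,0,0],[0,0.01,0,0.31,0,0,0],[-0.8,0.01,0,0.31,0,0,0],[-0.8,0.01,0,0.31,0,0,0],[-0.8,0.01,0,0.31,0,0,0],[-0.8,0.01,0,0.31,0,0,0]], newtons=30)

```text
clock: 10.85
position: [0.416, -0.2893, 0.1131]
tool_rot: [-3.141, -0.001, 0.012]
force: [-2.0, 2.1, 5.7]
grip_width: 0.0134
```

Run:
```python
from h import *
mv((.415,-.2897,.111,.01),(.415,-.2897,.111,-1.049))
```

```text
now [ 0.416  -0.2893  0.1131] [-3.141e+00 -1.000e-03  1.200e-02] q [ 0.01  0.66  0.68  2.04 -0.67  0.67 -0.43] F [-2.   2.1  5.7] w 0.0134 t 10.85
(0.415, -0.2897, 0.111, 0.01) [-0.007, 0.003, 0.014] [-0.0, -0.001, 0.002]
(0.415, -0.2897, 0.111, -1.049) [-0.007, 0.003, 0.014] [-0.001, -0.001, 1.351]
```

Request:
arm_command(deltas=[[-0.8,0,0,-0.02,0,0,0.05],[-0.8,0,0,-0.02,0,0,0.2],[-0.8,0,0,-0.02,0,0,0.35],[-0.8,0,0,-0.02,0,0,0.5],[-0.8,0,0,-0.02,0,0,0.65],[-0.8,0,0,-0.02,0,0,0.8],[-0.8,0,0,-0.02,0,0,0.8]])

```text
clock: 11.72
position: [0.4152, -0.2901, 0.1151]
tool_rot: [3.139, -0.0, -0.62]
force: [-1.2, -10.6, -23.3]
grip_width: 0.0134
```

Run:
```python
from h import *
mv((.416,-.2893,.113,-1.049))
```

```text
now [ 0.4152 -0.2901  0.1151] [ 3.139 -0.    -0.62 ] q [-0.09  0.73  0.85  2.05 -0.82  0.75 -0.91] F [ -1.2 -10.6 -23.3] w 0.0134 t 11.72
(0.416, -0.2893, 0.113, -1.049) [0.001, -0.008, 0.014] [0.003, -0.001, 0.546]
```

Request:
arm_command(deltas=[[-0.8,0.004,0.005,0.015,0,0,0.05],[-0.8,0.004,0.005,0.015,0,0,0.2],[-0.8,0.004,0.005,0.015,0,0,0.35],[-0.8,0.004,0.005,0.015,0,0,0.48],[-0.8,0.004,0.005,0.015,0,0,0.546],[-0.8,0.004,0.005,0.015,0,0,0.546]])

```text
clock: 12.48
position: [0.4149, -0.2912, 0.1145]
tool_rot: [3.141, -0.001, -1.049]
force: [-13.0, 1.1, 25.3]
grip_width: 0.0129
```

Run:
```python
from h import *
mv((.416,-.2893,.113,-1.049))
```

```text
now [ 0.4149 -0.2912  0.1145] [ 3.141e+00 -1.000e-03 -1.049e+00] q [-0.14  0.79  0.95  2.05 -0.92  0.81 -1.24] F [-13.    1.1  25.3] w 0.0129 t 12.47
(0.416, -0.2893, 0.113, -1.049) [-0.007, -0.013, 0.01] [0.001, -0.001, 0.001]
```

Request:
arm_command(deltas=[[-0.1,0,0,-0.007,0,0,0],[0,0,0,-0.007,0,0,0],[0,0,0,-0.007,0,0,0],[0,0,0,-0.2,0,0,0],[0,0,0,-0.4,0,0,0],[0,0,0,-0.5,0,0,0],[0,0,0,-0.5,0,0,0]])

```text
clock: 13.35
position: [0.4163, -0.2902, 0.1886]
tool_rot: [-3.141, -0.001, -1.045]
force: [0.7, 0.2, -0.1]
grip_width: 0.0426
```

Run:
```python
from h import *
mv((.415,-.19,.19,-.613),(.415,-.19,.111,-.613))
```

```text
now [ 0.4163 -0.2902  0.1886] [-3.141e+00 -1.000e-03 -1.045e+00] q [-0.23  0.7   1.09  2.   -0.79  0.94 -1.34] F [ 0.7  0.2 -0.1] w 0.0426 t 13.35
(0.415, -0.19, 0.19, -0.613) [-0.582, -0.328, -0.01] [-0.001, -0.001, -0.55]
(0.415, -0.19, 0.111, -0.613) [-0.583, -0.327, 0.517] [-0.001, -0.001, -0.55]
```

Request:
arm_command(deltas=[[0,-0.15,-0.08,0,0,0,-0.15],[0,-0.3,-0.17,0,0,0,-0.3],[0,-0.45,-0.25,0,0,0,-0.45],[0,-0.583,-0.327,0,0,0,-0.55],[0,-0.583,-0.327,0,0,0,-0.55]])

```text
clock: 13.98
position: [0.4145, -0.1884, 0.1875]
tool_rot: [-3.141, 0.001, -0.611]
force: [-0.3, 0.2, 0.3]
grip_width: 0.0426
```

Run:
```python
from h import *
import cv2
mv((.415,-.19,.113,-.613))
for n,sl in(("side",np.s_[220:360,220:360]),("top",np.s_[210:330,290:410])):
    a=cams.grab_frame(n);cv2.imwrite(f"pics/{n}5.png",cv2.resize(a[sl],None,fx=4.2,fy=4.2,interpolation=cv2.INTER_CUBIC))
```

```text
now [ 0.4145 -0.1884  0.1875] [-3.141e+00  1.000e-03 -6.110e-01] q [-0.45  0.58  1.05  2.12 -0.69  0.83 -1.15] F [-0.3  0.2  0.3] w 0.0426 t 13.97
(0.415, -0.19, 0.113, -0.613) [0.01, 0.007, 0.497] [-0.0, 0.002, 0.003]
```

View pics/side5.png

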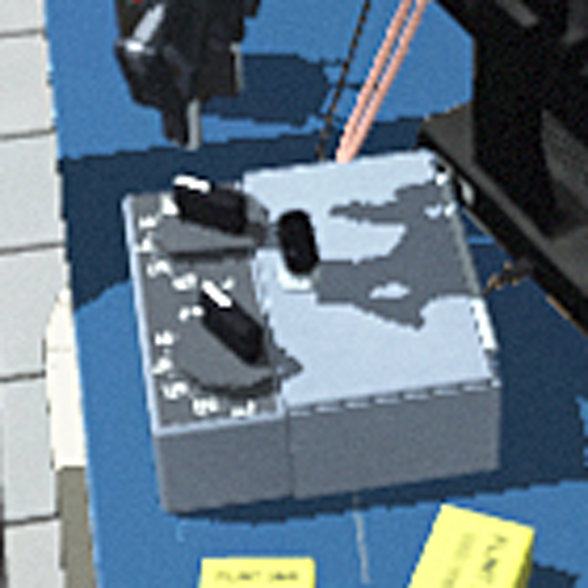

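View pics/top5.png

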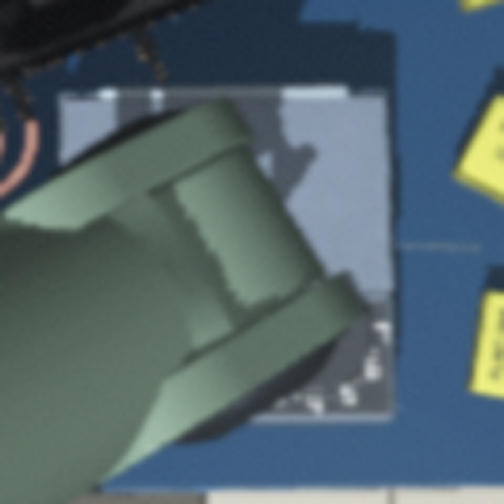

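Request:
arm_command(deltas=[[0,0.01,0.005,0.2,0,0,0],[0,0.01,0.005,0.38,0,0,0],[0,0.01,0.005,0.48,0,0,0],[0,0.01,0.005,0.495,0,0,0],[0,0.01,0.005,0.495,0,0,0]])

```text
clock: 14.7
position: [0.4152, -0.1922, 0.1142]
tool_rot: [3.141, -0.0, -0.615]
force: [-0.3, 0.5, 0.4]
grip_width: 0.0432
```

Request:
arm_command(deltas=[[-0.8,0,0,0,0,0,0],[-0.8,0,0,0,0,0,0],[-0.8,0,0,0,0,0,0],[-0.8,0,0,0,0,0,0],[-0.8,0,0,0,0,0,0]])

```text
clock: 15.32
position: [0.4159, -0.1912, 0.1146]
tool_rot: [-3.14, -0.001, -0.613]
force: [0.9, 3.6, 7.8]
grip_width: 0.0132
```

Run:
```python
from h import *
mv((.415,-.19,.113,-.613),(.415,-.19,.113,.1),(.415,-.19,.113,1.045))
```

```text
now [ 0.4159 -0.1912  0.1146] [-3.14e+00 -1.00e-03 -6.13e-01] q [-0.31  0.68  0.87  2.17 -0.86  0.69 -1.03] F [0.9 3.6 7.8] w 0.0132 t 15.32
(0.415, -0.19, 0.113, -0.613) [-0.01, -0.003, 0.011] [-0.001, -0.001, -0.0]
(0.415, -0.19, 0.113, 0.1) [-0.01, -0.003, 0.011] [-0.001, -0.002, -0.908]
(0.415, -0.19, 0.113, 1.045) [-0.01, -0.003, 0.011] [-0.0, -0.002, -2.111]
```

Request:
arm_command(deltas=[[-0.8,0,-0.004,0,0,0,-0.1],[-0.8,0,-0.004,0,0,0,-0.25],[-0.8,0,-0.004,0,0,0,-0.4],[-0.8,0,-0.004,0,0,0,-0.55],[-0.8,0,-0.004,0,0,0,-0.7],[-0.8,0,-0.004,0,0,0,-0.7]])

```text
clock: 16.08
position: [0.4165, -0.1898, 0.1146]
tool_rot: [-3.139, -0.001, -0.061]
force: [3.6, 9.1, 7.8]
grip_width: 0.0132
```

Run:
```python
from h import *
mv((.4155,-.1902,.114,1.045))
```

```text
now [ 0.4165 -0.1898  0.1146] [-3.139e+00 -1.000e-03 -6.100e-02] q [-0.23  0.61  0.72  2.17 -0.72  0.62 -0.62] F [3.6 9.1 7.8] w 0.0132 t 16.07
(0.4155, -0.1902, 0.114, 1.045) [-0.006, 0.003, 0.004] [-0.002, -0.003, -1.408]
```

Request:
arm_command(deltas=[[-0.8,0,-0.002,0,0,0,-0.1],[-0.8,0,-0.002,0,0,0,-0.25],[-0.8,0,-0.002,0,0,0,-0.4],[-0.8,0,-0.002,0,0,0,-0.55],[-0.8,0,-0.002,0,0,0,-0.7],[-0.8,0,-0.002,0,0,0,-0.7]])

```text
clock: 16.82
position: [0.4162, -0.1883, 0.1145]
tool_rot: [-3.138, -0.002, 0.49]
force: [1.6, 19.4, 14.5]
grip_width: 0.0131
```

Run:
```python
from h import *
mv((.4155,-.1902,.114,1.045))
```

```text
now [ 0.4162 -0.1883  0.1145] [-3.138e+00 -2.000e-03  4.900e-01] q [-0.13  0.56  0.57  2.16 -0.57  0.57 -0.22] F [ 1.6 19.4 14.5] w 0.0131 t 16.82
(0.4155, -0.1902, 0.114, 1.045) [-0.01, 0.009, 0.004] [-0.003, -0.004, -0.707]
```

Request:
arm_command(deltas=[[-0.8,0.003,-0.006,-0.003,0,0,-0.1],[-0.8,0.003,-0.006,-0.003,0,0,-0.25],[-0.8,0.003,-0.006,-0.003,0,0,-0.4],[-0.8,0.003,-0.006,-0.003,0,0,-0.55],[-0.8,0.003,-0.006,-0.003,0,0,-0.7],[-0.8,0.003,-0.006,-0.003,0,0,-0.71],[-0.8,0.003,-0.006,-0.003,0,0,-0.71]])

```text
clock: 17.7
position: [0.4152, -0.1871, 0.1146]
tool_rot: [-3.138, -0.003, 1.046]
force: [-3.2, 20.2, 9.2]
grip_width: 0.0132
```

Request:
arm_command(deltas=[[-0.1,0,0,0,0,0,0],[0,0,0,0,0,0,0],[0,0,0,0,0,0,0],[0,0,0,-0.2,0,0,0],[0,0,0,-0.4,0,0,0],[0,0,0,-0.6,0,0,0],[0,0,0,-0.6,0,0,0]])

```text
clock: 18.58
position: [0.4164, -0.1901, 0.2061]
tool_rot: [3.139, -0.001, 1.043]
force: [0.5, -0.2, -0.8]
grip_width: 0.043
```

Run:
```python
from h import *
mv((.44,-.17,.24,.8),(.4616,-.2397,.19,0),(.4616,-.2397,.111,0))
```

```text
now [ 0.4164 -0.1901  0.2061] [ 3.139e+00 -1.000e-03  1.043e+00] q [-0.14  0.36  0.55  2.09 -0.28  0.75  0.06] F [ 0.5 -0.2 -0.8] w 0.043 t 18.57
(0.44, -0.17, 0.24, 0.8) [0.195, 0.069, -0.226] [0.004, -0.002, 0.31]
(0.4616, -0.2397, 0.19, 0) [-0.135, 0.426, 0.108] [0.003, -0.003, 1.329]
(0.4616, -0.2397, 0.111, 0) [-0.135, 0.425, 0.635] [0.003, -0.003, 1.329]
```

Request:
arm_command(deltas=[[0.4,0,0.05,-0.1,0,0,0.2],[0.4,-0.02,0.15,-0.1,0,0,0.4],[0.4,-0.06,0.25,-0.1,0,0,0.6],[0.4,-0.1,0.35,-0.1,0,0,0.8],[0.4,-0.135,0.426,-0.1,0,0,1],[0.4,-0.135,0.426,-0.1,0,0,1]])

```text
clock: 19.32
position: [0.4605, -0.2398, 0.2186]
tool_rot: [3.141, 0.002, 0.258]
force: [-0.9, 0.0, -0.7]
grip_width: 0.0596
```

Run:
```python
from h import *
import cv2
mv((.4616,-.2397,.16,0),(.4616,-.2397,.109,0))
a=cams.grab_frame("side");cv2.imwrite("pics/side6.png",cv2.resize(a[220:360,220:360],None,fx=4.2,fy=4.2,interpolation=cv2.INTER_CUBIC))
```

```text
now [ 0.4605 -0.2398  0.2186] [3.141e+00 2.000e-03 2.580e-01] q [-0.18  0.5   0.75  1.93 -0.44  0.88 -0.51] F [-0.9  0.  -0.7] w 0.0596 t 19.32
(0.4616, -0.2397, 0.16, 0) [0.008, 0.001, 0.391] [0.001, 0.002, 0.329]
(0.4616, -0.2397, 0.109, 0) [0.009, 0.001, 0.731] [0.001, 0.002, 0.329]
```

View pics/side6.png

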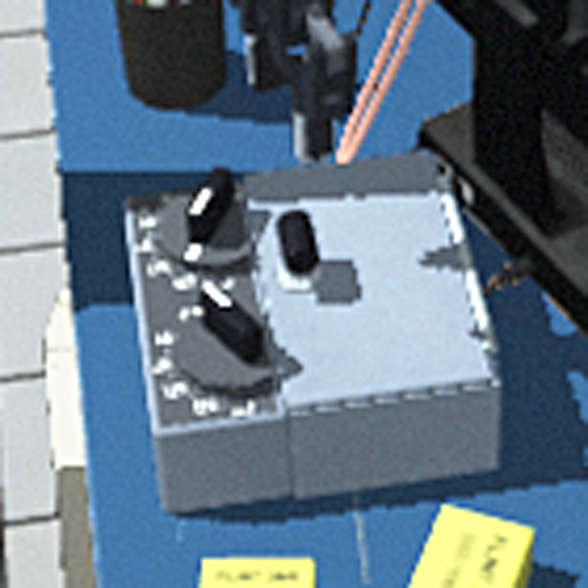

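Run:
```python
from h import *
S2=lambda u,v:(220+u/4.2-.4,220+v/4.2-.4)
for c,(a,b) in(((.4155,-.1897),((192,238),(209,203))),((.4155,-.2897),((205,286),(228,305)))):
    A=back("side",S2(*a),.116);B=back("side",S2(*b),.116);d=B-A
    print(A,B,np.linalg.norm(d),"yaw by strip",np.arctan2(d[1],d[0]),"by centre-tip",np.arctan2(c[1]-A[1],c[0]-A[0]))
```

```text
[ 0.39763251 -0.23221869  0.116     ] [ 0.41083157 -0.20433268  0.116     ] 0.030851978758577245 yaw by strip 1.1287181005686053 by centre-tip 1.1729756943698837
[ 0.40072895 -0.27285264  0.116     ] [ 0.4118948  -0.29032478  0.116     ] 0.020735276113670296 yaw by strip -1.0021459764462455 by centre-tip -0.8509716813475302
```

Request:
arm_command(deltas=[[0.4,0,0,0.15,0,0,0.17],[0.4,0.009,0,0.35,0,0,0.33],[0.4,0.009,0,0.5,0,0,0.33],[0.4,0.009,0,0.65,0,0,0.33],[0.4,0.009,0,0.73,0,0,0.33],[0.4,0.009,0,0.73,0,0,0.33]])

```text
clock: 20.12
position: [0.4615, -0.2388, 0.1097]
tool_rot: [-3.141, 0.001, 0.0]
force: [0.6, -0.3, 0.9]
grip_width: 0.0598
```

Request:
arm_command(deltas=[[-0.4,0,0,0,0,0,0],[-0.4,0,0,0,0,0,0],[-0.4,0,0,0,0,0,0],[-0.4,0,0,0,0,0,0],[-0.4,0,0,0,0,0,0]], newtons=40)

```text
clock: 20.75
position: [0.4623, -0.2392, 0.1108]
tool_rot: [3.141, -0.001, -0.001]
force: [-2.2, -0.7, 5.3]
grip_width: 0.0352
```

Run:
```python
from h import *
mv((.4616,-.2397,.109,0))
```

```text
now [ 0.4623 -0.2392  0.1108] [ 3.141e+00 -1.000e-03 -1.000e-03] q [-0.1   0.67  0.66  2.01 -0.65  0.68 -0.59] F [-2.2 -0.7  5.3] w 0.0352 t 20.75
(0.4616, -0.2397, 0.109, 0) [-0.004, 0.003, 0.012] [0.0, -0.001, -0.001]
```

```bash
cat >> h.py <<'E'
P0=np.array([.4623,-.2392,.1108]);H=P0+[.0975,0,-.036]
def lid(ths,tilts):
    s=telemetry.observe();p=s['position'];R=Rn.from_euler('xyz',s['tool_rot'])
    v=p-H;th0=np.pi-np.arctan2(v[2],v[0])-np.arctan2(.036,.0975)
    print("now",p.round(4),s['tool_rot'].round(3),"q",s['qpos'].round(2),"F",s['force'].round(1),"w",round(s['grip_width'],4),"t",round(s['clock'],2),"th",th0.round(3),"r",np.hypot(v[0],v[2]).round(4))
    for th,t in zip(ths,tilts):
        q=H+[-.0975*np.cos(th)+.036*np.sin(th),0,.0975*np.sin(th)+.036*np.cos(th)]
        d=R.inv().apply(q-p)/.15
        # tilt: tool z -> (sin t,0,-cos t)
        Rt=Rn.from_euler('y',-t)*Rn.from_euler('x',np.pi)
        r=(R.inv()*Rt).as_rotvec()/(np.pi/4)
        print(round(th,2),t,d.round(3).tolist(),r.round(3).tolist(),Rt.as_matrix()[:,2].round(2))
E
python3 -c "
from h import *
lid([.05,.1,.15,.2,.3,.4,.5],[0,0,0,.03,.08,.12,.16])"
```

```text
now [ 0.4623 -0.2392  0.1108] [ 3.141e+00 -1.000e-03 -1.000e-03] q [-0.1   0.67  0.66  2.01 -0.65  0.68 -0.59] F [-2.2 -0.7  5.3] w 0.0352 t 20.75 th 0.0 r 0.104
0.05 0 [0.013, 0.0, -0.032] [0.0, -0.001, -0.001] [ 0. -0. -1.]
0.1 0 [0.028, 0.0, -0.064] [0.0, -0.001, -0.001] [ 0. -0. -1.]
0.15 0 [0.044, 0.0, -0.094] [0.0, -0.001, -0.001] [ 0. -0. -1.]
0.2 0.03 [0.061, 0.0, -0.124] [0.0, 0.037, -0.001] [ 0.03 -0.   -1.  ]
0.3 0.08 [0.1, 0.0, -0.181] [0.0, 0.1, -0.001] [ 0.08 -0.   -1.  ]
0.4 0.12 [0.145, 0.0, -0.234] [0.0, 0.151, -0.001] [ 0.12 -0.   -0.99]
0.5 0.16 [0.195, 0.0, -0.282] [0.0, 0.202, -0.001] [ 0.16 -0.   -0.99]
```

Test-lift first.

Request:
arm_command(deltas=[[-0.4,0.013,0,-0.032,0,0,0],[-0.4,0.028,0,-0.064,0,0,0],[-0.4,0.044,0,-0.094,0,0,0],[-0.4,0.044,0,-0.094,0,0,0]])

```text
clock: 21.25
position: [0.4687, -0.2392, 0.1245]
tool_rot: [3.141, -0.0, -0.001]
force: [-1.1, -3.1, -1.2]
grip_width: 0.0353
```

```bash
python3 -c "
from h import *
lid([.2,.3,.4,.5,.6,.7],[.03,.08,.12,.16,.2,.25])"
```

```text
now [ 0.4687 -0.2392  0.1245] [ 3.141e+00 -0.000e+00 -1.000e-03] q [-0.12  0.66  0.68  1.99 -0.63  0.71 -0.61] F [-1.1 -3.1 -1.2] w 0.0353 t 21.25 th 0.146 r 0.1038
0.2 0.03 [0.018, 0.0, -0.033] [0.0, 0.038, -0.001] [ 0.03 -0.   -1.  ]
0.3 0.08 [0.057, 0.0, -0.09] [0.0, 0.101, -0.001] [ 0.08 -0.   -1.  ]
0.4 0.12 [0.102, 0.0, -0.143] [0.0, 0.152, -0.001] [ 0.12 -0.   -0.99]
0.5 0.16 [0.152, -0.0, -0.191] [0.0, 0.203, -0.001] [ 0.16 -0.   -0.99]
0.6 0.2 [0.206, -0.0, -0.234] [0.0, 0.254, -0.001] [ 0.2  -0.   -0.98]
0.7 0.25 [0.265, -0.0, -0.271] [0.0, 0.318, -0.001] [ 0.25 -0.   -0.97]
```

Request:
arm_command(deltas=[[-0.4,0.018,0,-0.033,0,0.038,0],[-0.4,0.057,0,-0.09,0,0.1,0],[-0.4,0.102,0,-0.143,0,0.152,0],[-0.4,0.152,0,-0.191,0,0.203,0],[-0.4,0.206,0,-0.234,0,0.254,0],[-0.4,0.265,0,-0.271,0,0.318,0],[-0.4,0.265,0,-0.271,0,0.318,0]])

```text
clock: 22.12
position: [0.5089, -0.2392, 0.1654]
tool_rot: [-3.141, -0.252, -0.002]
force: [0.9, -2.1, -2.8]
grip_width: 0.0352
```

Run:
```python
from h import *
import cv2
lid([.8,.9,1.0,1.1,1.2,1.3,1.35],[.3,.35,.4,.43,.46,.5,.5])
a=cams.grab_frame("side");cv2.imwrite("pics/side7.png",cv2.resize(a[150:360,200:410],None,fx=2.85,fy=2.85,interpolation=cv2.INTER_CUBIC))
```

```text
now [ 0.5089 -0.2392  0.1654] [-3.141e+00 -2.520e-01 -2.000e-03] q [-0.04  0.52  0.57  2.05 -0.79  0.55 -0.47] F [ 0.9 -2.1 -2.8] w 0.0352 t 22.12 th 0.705 r 0.104
0.8 0.3 [0.064, 0.0, -0.014] [0.0, 0.061, -0.002] [ 0.3  -0.   -0.96]
0.9 0.35 [0.133, 0.0, -0.022] [0.0, 0.125, -0.002] [ 0.34 -0.   -0.94]
1.0 0.4 [0.202, -0.0, -0.023] [0.0, 0.188, -0.002] [ 0.39 -0.   -0.92]
1.1 0.43 [0.271, -0.0, -0.017] [0.0, 0.227, -0.002] [ 0.42 -0.   -0.91]
1.2 0.46 [0.339, -0.0, -0.004] [0.0, 0.265, -0.002] [ 0.44 -0.   -0.9 ]
1.3 0.5 [0.406, -0.0, 0.015] [0.0, 0.316, -0.002] [ 0.48 -0.   -0.88]
1.35 0.5 [0.438, -0.0, 0.028] [0.0, 0.316, -0.002] [ 0.48 -0.   -0.88]
```

View pics/side7.png

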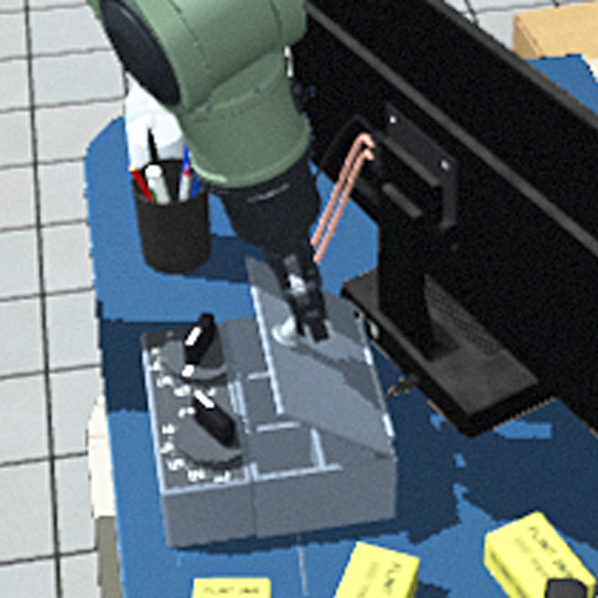

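Request:
arm_command(deltas=[[-0.4,0.064,0,-0.014,0,0.061,0],[-0.4,0.133,0,-0.022,0,0.125,0],[-0.4,0.202,0,-0.023,0,0.188,0],[-0.4,0.271,0,-0.017,0,0.227,0],[-0.4,0.339,0,-0.004,0,0.265,0],[-0.4,0.406,0,0.015,0,0.316,0],[-0.4,0.438,0,0.028,0,0.316,0],[-0.4,0.438,0,0.028,0,0.316,0]])

```text
clock: 23.18
position: [0.5739, -0.2391, 0.1776]
tool_rot: [-3.141, -0.499, -0.001]
force: [-0.2, -1.0, 4.4]
grip_width: 0.035
```

Run:
```python
from h import *
import cv2
lid([1.35],[.5])
for n,sl in(("side",np.s_[150:360,200:410]),("top",np.s_[130:330,260:460])):
    a=cams.grab_frame(n);cv2.imwrite(f"pics/{n}8.png",cv2.resize(a[sl],None,fx=2.85,fy=2.85,interpolation=cv2.INTER_CUBIC))
```

```text
now [ 0.5739 -0.2391  0.1776] [-3.141e+00 -4.990e-01 -1.000e-03] q [ 0.21  0.48  0.23  2.06 -1.15  0.32 -0.12] F [-0.2 -1.   4.4] w 0.035 t 23.18 th 1.354 r 0.1038
1.35 0.5 [-0.002, 0.001, -0.002] [0.0, 0.001, -0.001] [ 0.48 -0.   -0.88]
```

View pics/side8.png

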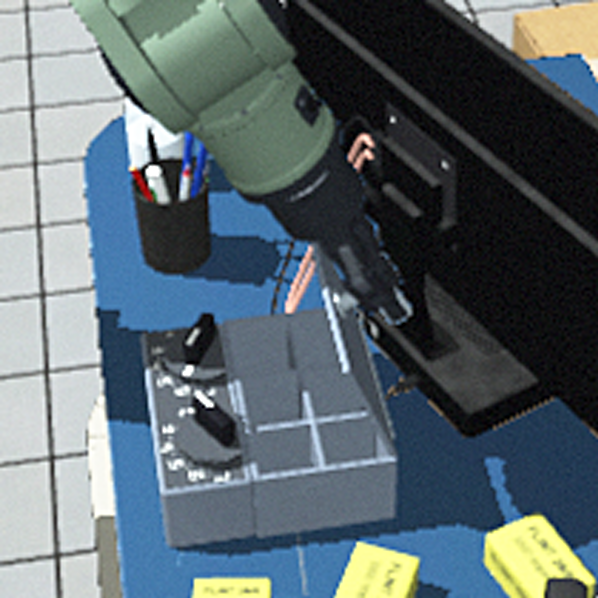

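View pics/top8.png

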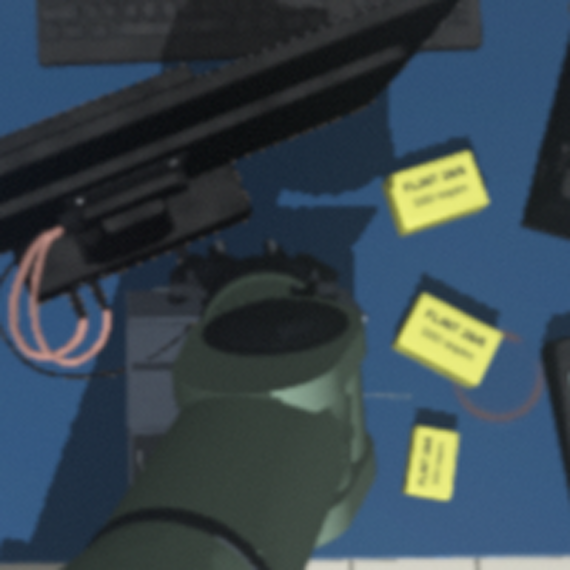

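Request:
arm_command(deltas=[[0.1,0,0,0,0,0,0],[0.1,0,0,0,0,0,0],[0.1,0,0,0,0,0,0],[0.1,0,0,0,0,0,0],[0.1,0,0,-0.1,0,0,0],[0.1,0,0,-0.25,0,0,0],[0.1,0,0,-0.45,0,0,0],[0.1,0,0,-0.45,0,0,0]])

```text
clock: 24.28
position: [0.5408, -0.2395, 0.2379]
tool_rot: [3.141, -0.5, -0.001]
force: [-0.2, 0.9, -0.4]
grip_width: 0.0466
```

Run:
```python
from h import *
import cv2
mv((.5,-.24,.33,0))
for n,sl in(("side",np.s_[150:360,200:410]),):
    a=cams.grab_frame(n);cv2.imwrite(f"pics/{n}9.png",cv2.resize(a[sl],None,fx=2.85,fy=2.85,interpolation=cv2.INTER_CUBIC))
```

```text
now [ 0.5408 -0.2395  0.2379] [ 3.141e+00 -5.000e-01 -1.000e-03] q [ 0.1   0.35  0.41  2.09 -0.96  0.43 -0.3 ] F [-0.2  0.9 -0.4] w 0.0466 t 24.27
(0.5, -0.24, 0.33, 0) [0.056, 0.004, -0.669] [0.002, -0.637, -0.002]
```

View pics/side9.png

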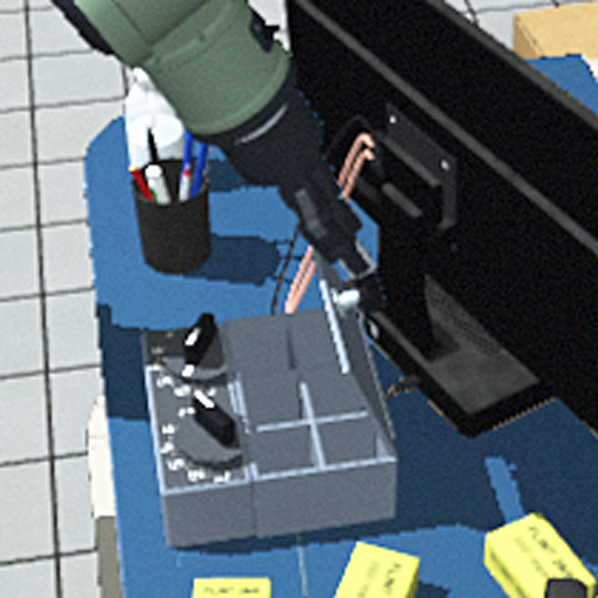

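Lid stays open, fingers clear of the pull. I'll retreat further and upright the tool, to see the dials from the top.

Request:
arm_command(deltas=[[0.1,0,0,-0.3,0,0,0],[0.1,0,0,-0.6,0,0,0],[0.1,0,0,-0.8,0,-0.1,0],[0.1,-0.1,0,-0.9,0,-0.25,0],[0.1,-0.2,0,-0.95,0,-0.4,0],[0.1,-0.3,0,-0.95,0,-0.5,0],[0.1,-0.3,0,-0.95,0,-0.5,0]])

```text
clock: 25.2
position: [0.4338, -0.2385, 0.339]
tool_rot: [-3.142, -0.104, 0.0]
force: [0.2, 0.2, 0.1]
grip_width: 0.0471
```

Run:
```python
from h import *
mv((.42,-.05,.36,.4),(.43,-.38,.35,-.2))
```

```text
now [ 0.4338 -0.2385  0.339 ] [-3.142 -0.104  0.   ] q [-0.21  0.21  0.74  1.91 -0.23  1.   -0.94] F [0.2 0.2 0.1] w 0.0471 t 25.2
(0.42, -0.05, 0.36, 0.4) [-0.077, -1.256, -0.149] [0.026, -0.131, -0.508]
(0.43, -0.38, 0.35, -0.2) [-0.018, 0.944, -0.076] [-0.013, -0.132, 0.255]
```

Request:
arm_command(deltas=[[0.1,0,-0.2,-0.05,0,-0.05,-0.1],[0.1,-0.03,-0.45,-0.1,0,-0.1,-0.2],[0.1,-0.05,-0.7,-0.14,0,-0.13,-0.3],[0.1,-0.07,-1.0,-0.14,0,-0.13,-0.4],[0.1,-0.07,-1.0,-0.14,0,-0.13,-0.4]])

```text
clock: 25.82
position: [0.421, -0.0859, 0.3595]
tool_rot: [3.127, -0.002, 0.319]
force: [-0.2, -1.4, 1.2]
grip_width: 0.0465
```

Request:
arm_command(deltas=[[0.1,0,-0.2,0,0,0,0],[0.1,0,-0.45,0,0,0,0],[0.1,0,-0.6,0,0,0,0],[0.1,0,-0.6,0,0,0,0]])

```text
clock: 26.32
position: [0.393, -0.0025, 0.3581]
tool_rot: [3.126, -0.001, 0.314]
force: [0.0, -1.3, -0.2]
grip_width: 0.0467
```

Run:
```python
from h import *
import cv2
mv((.42,-.05,.36,.4))
for n,sl in(("side",np.s_[220:460,200:440]),("top",np.s_[200:330,280:410])):
    a=cams.grab_frame(n);cv2.imwrite(f"pics/{n}10f.png",a);b=a[sl];cv2.imwrite(f"pics/{n}10.png",cv2.resize(b,None,fx=600/b.shape[0],fy=600/b.shape[0],interpolation=cv2.INTER_CUBIC))
```

```text
now [ 0.393  -0.0025  0.3581] [ 3.126e+00 -1.000e-03  3.140e-01] q [-0.65 -0.01  0.49  2.02  0.02  1.12 -1.42] F [ 0.  -1.3 -0.2] w 0.0467 t 26.32
(0.42, -0.05, 0.36, 0.4) [0.073, 0.357, -0.007] [0.02, -0.001, -0.109]
```

View pics/side10.png

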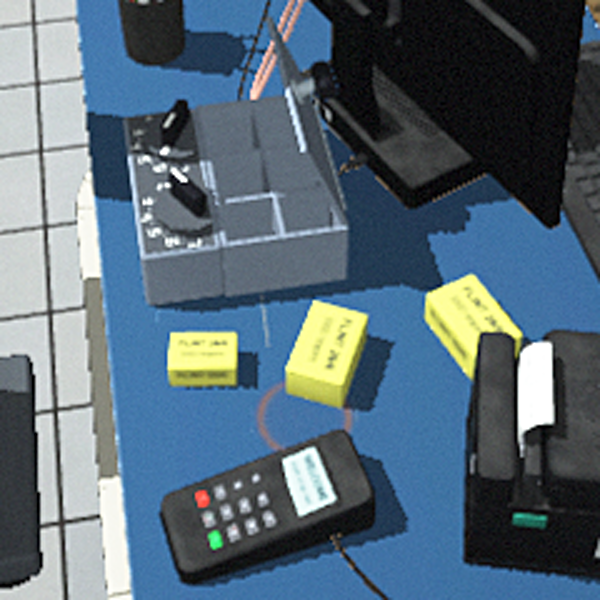

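View pics/top10.png

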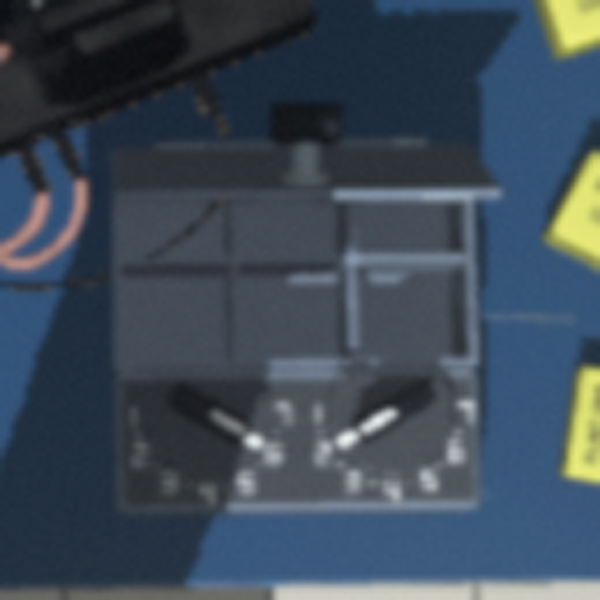

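View pics/top10f.png

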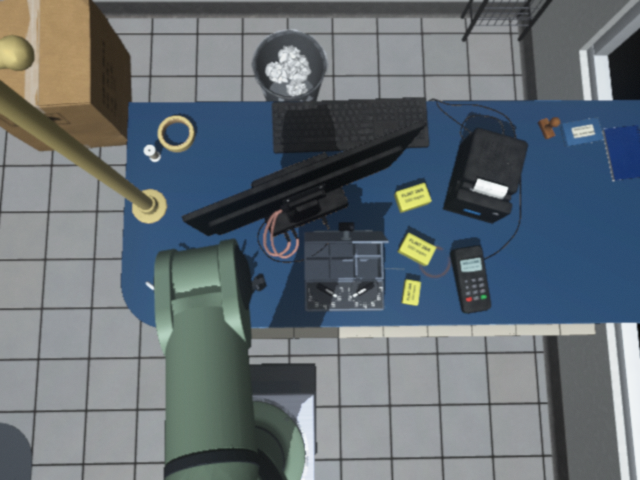

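Run:
```python
import cv2,numpy as np
a=cv2.imread('pics/side0.png').astype(int);b=cv2.imread('pics/side10f.png').astype(int)
for n,s in(("pot",np.s_[205:245,248:275]),("gel",np.s_[160:205,240:266]),("term",np.s_[392:455,262:352])):print(n,abs(a[s]-b[s]).mean())
cv2.imwrite('pics/cmp.png',np.hstack([cv2.resize(x[150:260,225:300].astype('uint8'),None,fx=5,fy=5) for x in(a,b)]))
```

```text
pot 10.230246913580247
gel 4.788034188034188
term 3.738918283362728
```

View pics/cmp.png

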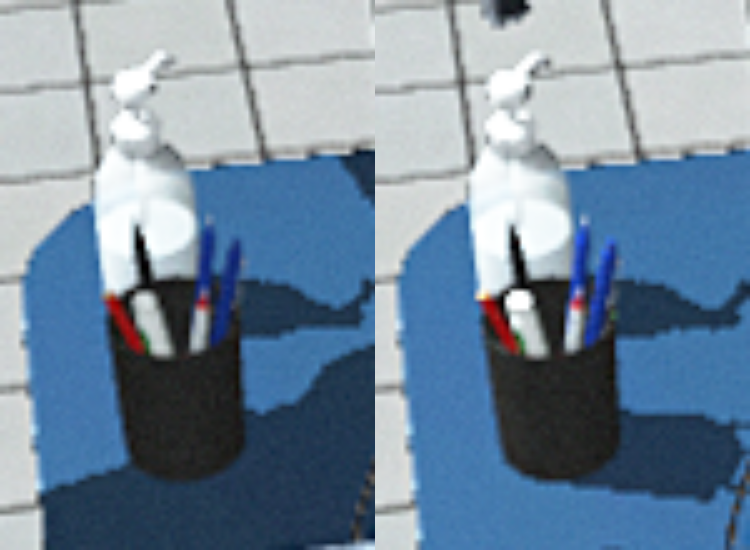

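Nothing has shifted; only the shadows differ. I'm handing the job in.

```bash
python3 -c "
from workcell import job
print(job.job_done())"
```

```text
the job is handed in; nothing more can be done
None
```

The job is done and handed in at about 26 s of the 72 s allowed.

- **Staples box:** I lifted the small box off the lid and stood it upright on bare counter to the right of the cash box, at about (0.41, -0.42).
- **Dials:** I turned the right dial to 2, then the left dial to 6. In the last top picture the pointers read about 58° and 61.5° from straight ahead against a wanted 60°, well inside the 9° margin.
- **Lid:** I swung it up by its pull to about 1.35 rad and let go. It stays open on its own, and the arm is clear of everything.
- **Other objects:** Before-and-after pictures show the pen pot, gel bottle and card terminal where they were.
- **Forces:** The highest wrist force I read was about 29 N, while turning the dials.

One check disagreed. A rough reading of the pointers from an earlier side picture was off by up to 0.2 rad. The lid lifted freely, and the last top picture confirmed both figures.

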